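# Re-grip a washed pipette on the angled rest and hang it in its stand

### The arm

A 7-joint arm with a two-finger parallel gripper is mounted at the origin on a cart in front of the work surface, level with it; the furniture and walls round the work are solid. World frame = base frame: x ahead of the robot, y to its left, z up, the work surface at z = 0. Lengths are in mm, angles in rad, forces in N, time in s.
With the tool pointing down it reaches from about 425 to 1025 mm from the base axis. Payload 9.4 kg.
Tool frame: the origin (TCP) lies midway between the tips of the shut fingers; the grasp point (between the pads) lies 19 mm behind it (arm.grip_depth is the distance from the TCP to the grasp point, in mm); z points along the fingers, y is the direction in which the jaws open and shut (so a half turn about z gives the same grasp; the last joint's range is limited). The gripper opens to 93 mm and grips with 3 to 60 N. Pads are 15 mm wide; open, the fingers measure 128 mm over their backs; the gripper's body (75 mm by 188 mm) begins 65 mm behind the grasp point.
Start: joints at [-1.179, 0.599, -0.003, 1.599, 0.002, 0.943, -0.08], TCP at [327.571, 646.778, 218.618] pointing down, gripper open.
Joint ranges: [-2.57, 2.57], [-0.35, 1.97], [-1.29, 1.29], [0.11, 2.56], [-1.05, 4.19], [0.11, 1.86], [-2.63, 2.63]. Speed limits (rad/s): [2.22, 2.22, 3.01, 3.01, 3.14, 3.14, 3.14].

### API

Orientations are given as a unit quaternion [x, y, z, w].
In Python, from station import telemetry, cams, arm gives the robot as it stands. The module is installed in compiled form; this text tells all that it offers.
- The arm moves only by the tool arm_command, never from a script. Its argument "increments" is one flat list of numbers, 5 for each row, row after row: the finger opening in cm, from 0 to 9.3, then the shift along the world's x, y, z in cm, then the turn about the world's z in degrees. A call has 1 to 5 rows; each row is the pose to reach, as a shift and turn from the pose commanded when the call began; what a row does not reach only later rows make up. A row lasts 1/8 s, in which the tool goes at most 62.5 mm and 10.7 degrees, less where a joint would pass 70% of its speed; a pose out of reach is approached as far as the arm can. A call with a gripper value outside its range is refused whole. The fingers move at their own pace and stop on an object; "grip_force" is the grip in N (left out, the last holds). Time passes only in rows, so rows that repeat a pose let the fingers close. It gives the time, the measured TCP pose, the force and the opening at its end, in the units of the state.
- telemetry.state(): the state, without advancing time (a new reading comes with each control period).
- cams.camera(name): name is "scene" or "top"; returns a dict with "image" (384x512x3 uint8, red, green, blue), "z_map" (384x512 float32, mm along the optical axis (not along the pixel's ray), 0 where there is no reading), "mtx" (3x3 intrinsics, pixels), "view" (4x4, takes a point from world to camera coordinates). Camera axes: x right, y down, z forward; pixel columns grow to the right and rows downward; lengths in mm; the calibration is good to about 2 mm. A picture is of the moment at which its call begins.
- arm.hand_in(): hands the job in, once; it reports no verdict.
The state is a dict: "time": time; "q": joint angles; "qvel": joint speeds; "tau": joint torques, N m; "ee_pos": TCP position; "ee_rot": TCP orientation; "wrist_force": force on the tool from outside, world axes, zero at the start; "ft_torque": the same for the moment, N m; "width": finger opening in mm.
Only numpy, scipy, OpenCV 4.12 (cv2) and the standard library are available. Lean on these libraries where they do the work, as an engineer would, in place of code of your own. Each camera call takes 0.05 s, during which the arm holds its last target. There are 200 camera calls.

### The job

The washed pipette lies flat in its tray, where it can only be taken across its middle. Lift it out, lay it in the two V forks of the angled rest, button end up and its collar just above the upper fork, and let go; then take a fresh hold of its grey head and hang it, tip down, by its collar in the empty middle slot of the pipette stand, seated behind the low front lip, and let go. Leave the two hanging pipettes and the bottles and jars where they are.

Things in the scene. Friction and masses are not known exactly. Their poses are not given: they have to be found in the camera images.
- pipette: Pipette lying in the tray, round, 244 mm long, about 120 g; origin at its tip, z along it to the push button. From the tip: 0-70 mm nose, tapering, up to 12 mm diameter; 70-165 white body, 24 mm diameter; 165-171 grey collar (flange), 42 mm; 171-226 grey head, 22 mm; 226-244 push button, 17 mm, does not move. Centre of mass 126 mm from the tip.
- pipette_mid (a point): Middle of that pipette, on its axis 122 mm from the tip: the place to hold it while it lies in the tray. z axis along the pipette, tip to button.
- pipette_head (a point): Point on that pipette's axis in its grey head, 200 mm from the tip (35 mm beyond the underside of the collar): the place to hold it for hanging. Same axes as pipette_mid.
- pipette_collar (a point): Point on that pipette's axis at the underside of its collar, 165 mm from the tip. Same axes as pipette_mid.
- tray: Grey open tray, 270 x 120 mm, walls 45 mm high, 4 mm thick, fixed. Origin under its centre, x along its length towards the pipette's button end. Two white bars with V notches, 8 mm thick, 38 mm before and 36 mm beyond the centre, carry the pipette, its axis 30 mm above the worktop and its middle over the centre. Between them it is free down to the floor (4 mm).
- rest: Angled rest, fixed: dark foot 170 x 100 x 12 mm, inclined bar and two black V forks that hold a pipette 40 degrees up from level. Origin on the worktop under it, z up; a resting pipette points, tip to button, along (0.766, 0, 0.643) in these axes and is laid in along (0.643, 0, -0.766). The bar is 45 mm below the pipette's axis.
- rest_seat (a point): On the axis of a pipette lying in the rest, where its collar's underside stops against the upper fork; 135 mm high. Axes as rest. Forks: 10 mm thick, centred 5 and 81 mm below this point along the axis, free between; each a 90-degree V with arms 30 mm long, corner 17 mm under the axis. A pipette let go higher slides down to the stop or sticks a few mm above.
- rest_mid (a point): Where the middle of a pipette (122 mm from its tip) comes when it lies in the rest: on the same axis, 43 mm below rest_seat along it. Axes as rest.
- stand: Grey pipette stand, fixed: foot 150 x 235 mm, 13 mm thick with its mat, back plate, shelf 6 mm thick at 190 mm with three slots 75 mm apart. Origin on the worktop under the middle slot's centre; x from the slots' open front to the back plate (50 mm behind), y to the left slot, z up.
- stand_slot (a point): Centre of the empty middle slot at the shelf's top (190 mm high), where the underside of the collar comes. Axes as stand. The slot is 30 mm wide, open in front, and ends 15 mm behind this point. A lip 4 mm high along the front edges, 21 to 26.5 mm before this point: the collar passes over it and comes down behind it.
- pipette_left_collar (a point): A like pipette hanging loose in the left slot, 75 mm from the middle one along y of the stand: point on its axis at its collar's underside; z up.
- pipette_right_collar (a point): A like pipette hanging loose in the right slot, 75 mm from the middle one: as pipette_left_collar.
- cream_jar: Low white jar, 51 mm wide, 40 mm high, bystander; origin under its middle.
- amber_60: Small brown bottle, 37 mm wide, 75 mm high, bystander; origin under its middle.
- flint_100: Slim bottle of yellowish glass, 45 mm wide, 112 mm high, bystander; origin under its middle.
- amber_wide: Brown wide-mouth bottle with a white cap, 69 mm wide, 120 mm high, bystander; origin under its middle.
Things that resemble listed ones, but are neither listed nor needed, are in the scene too. Leave any brown, turquoise or yellow look-alike of the part that bears pipette_left_collar alone.

How it is judged (in metres and radians):
On the way:
1. the pipette lies in both forks of the angled rest, button end up, let go (distance between pipette_collar and rest_seat below 0.025 m and distance between pipette_mid and rest_mid below 0.025 m and angle between pipette_mid's own z axis and vertical between 0.74 and 1 rad and contact force between pipette and rest above 0.2 N and contact force between the fingers and pipette below 0.05 N and linear speed of pipette below 0.02 m/s), for 0.2 s.
At the end, for the whole second after the job is handed in: The pipette hangs tip down in the middle slot, at rest and carried by the stand: collar within 8 mm of the slot centre, within 3 mm of lying on the shelf (not on the lip), axis within 0.10 rad of upright. The other two pipettes hang in their slots likewise (x of pipette_collar in the frame of stand_slot between -0.008 and 0.008 m and y of pipette_collar in the frame of stand_slot between -0.008 and 0.008 m and z of pipette_collar in the frame of stand_slot between -0.003 and 0.003 m and angle between each of pipette_collar, pipette_left_collar, pipette_right_collar's own z axis and vertical below 0.1 rad and x of pipette_left_collar in the frame of stand_slot between -0.008 and 0.008 m and y of pipette_left_collar in the frame of stand_slot between 0.067 and 0.083 m and z of pipette_left_collar in the frame of stand_slot between -0.003 and 0.003 m and x of pipette_right_collar in the frame of stand_slot between -0.008 and 0.008 m and y of pipette_right_collar in the frame of stand_slot between -0.083 and -0.067 m and z of pipette_right_collar in the frame of stand_slot between -0.003 and 0.003 m and contact force between pipette and stand above 0.2 N and linear speed of pipette below 0.02 m/s and angular speed of pipette below 0.2 rad/s); the robot touches nothing.
It fails at once if a bottle or jar on the bench is pushed more than 40 mm from its place (distance of any of cream_jar, amber_60, flint_100, amber_wide from where it was at the start of the episode above 0.04 m).
It also fails if it takes over 56 s, if anything falls off the work surface, if the arm or the gripper's body presses on something with over 40 N, if the wrist force passes 120 N, or if a joint passes its speed limit or range.

## Working session

There is one attempt and no reset: what is moved stays moved. The work goes in short steps, Python scripts to look and compute and a tool call to move; the robot and the scene stay as the last step left them, time stands still between calls to the robot, and variables do not carry over. Pictures are saved under pics/ and viewed, about 8 in all and at most 12, crops included, and the job is handed in when it is done.

Besides the shell and the picture viewer there is one more tool, called after "Request:" as a command line: name --argument value ..., lists and objects as JSON in quotes. arm_command: Moves the arm, as the interface text tells. Its arguments: {"type":"object","properties":{"increments":{"type":"array","items":{"type":"number"}},"grip_force":{"type":"number"}},"required":["increments"]}

```bash
mkdir -p pics; cat > h.py <<'E'
import numpy as np, cv2
from station import telemetry, cams, arm
def shot(n):
    c=cams.camera(n); c['V']=np.array(c['view']); c['K']=np.array(c['mtx']); return c
def cloud(c):
    z=c['z_map'].astype(float); v,u=np.indices(z.shape); K=c['K']
    p=np.stack([(u-K[0,2])/K[0,0]*z,(v-K[1,2])/K[1,1]*z,z],-1)
    R,t=c['V'][:3,:3],c['V'][:3,3]
    w=(p-t)@R; w[z==0]=np.nan; return w
def proj(c,P):
    P=np.atleast_2d(P); q=P@c['V'][:3,:3].T+c['V'][:3,3]; q=q@c['K'].T; return q[:,:2]/q[:,2:]
def save(c,f,box=None,s=1.5):
    im=c['image'][...,::-1]
    if box: u0,v0,u1,v1=box; im=im[v0:v1,u0:u1]
    cv2.imwrite('pics/'+f,cv2.resize(im,None,fx=s,fy=s,interpolation=cv2.INTER_CUBIC))
E
python3 - <<'E'
from h import *
for n in ('scene','top'):
    c=shot(n); save(c,n+'1.png'); np.savez(n+'1.npz',**c)
    print(n,-c['V'][:3,:3].T@c['V'][:3,3], c['V'][2,:3],c['K'][0,0])
s=telemetry.state();print({k:np.round(v,3) for k,v in s.items()}, arm.grip_depth)
E
```

```text
scene [  -45.70757553 -1066.02682661   841.40372987] [ 0.41663841  0.77600881 -0.47352166] 371.16922160010625
top [ -22.54493963  -40.01214069 1646.49440033] [ 0.37066853  0.07300292 -0.92589169] 465.0756934782967
{'time': np.float64(0.1), 'q': array([-1.179,  0.6  , -0.003,  1.6  ,  0.002,  0.943, -0.08 ]), 'qvel': array([-0.   , -0.001,  0.   , -0.003,  0.001, -0.001, -0.001]), 'tau': array([ 6.0000e-03, -7.6656e+01,  1.5030e+00, -2.5294e+01, -5.2000e-02,
        1.4000e-02,  0.0000e+00]), 'ee_pos': array([327.389, 646.384, 217.871]), 'ee_rot': array([ 0.232,  0.973, -0.001, -0.   ]), 'wrist_force': array([0.637, 0.282, 0.283]), 'ft_torque': array([ 0.015,  0.037, -0.017]), 'width': np.float64(93.079)} 18.8
```

View pics/scene1.png

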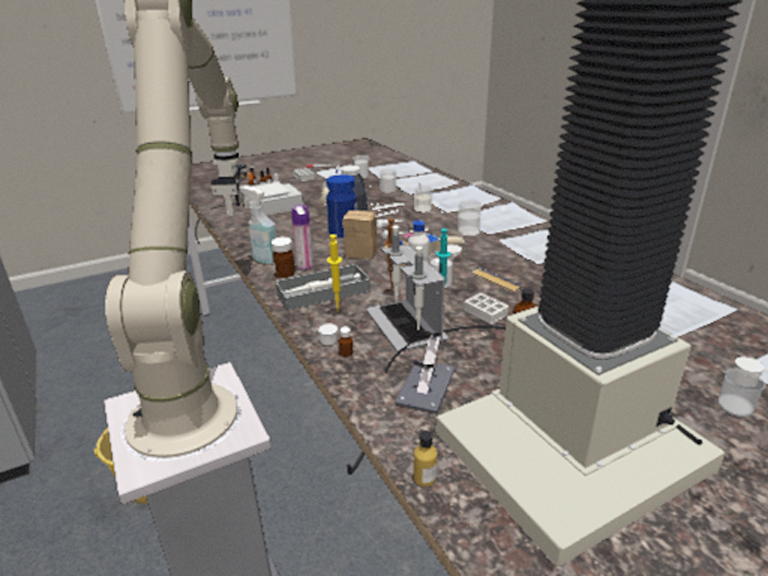

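View pics/top1.png

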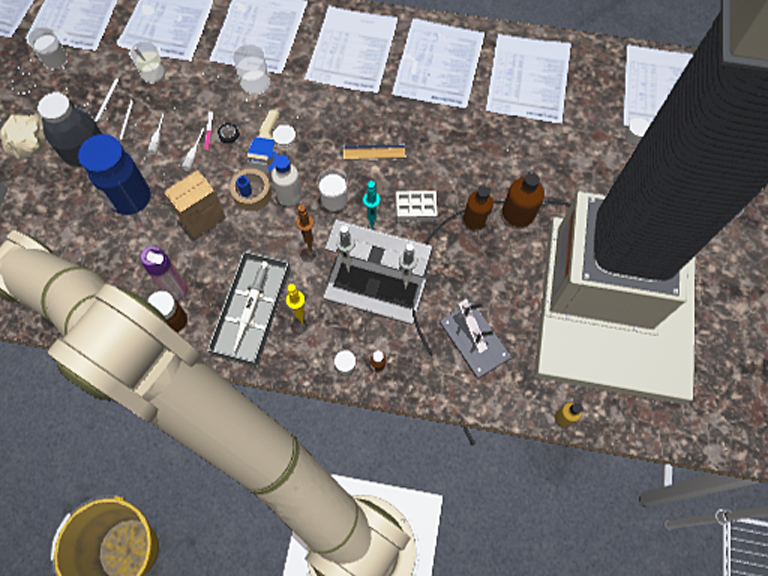

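```bash
python3 - <<'E'
from h import *
c=dict(np.load('top1.npz')); W=cloud(c); save(c,'crop_top.png',(130,135,350,260),3.5)
d=dict(np.load('scene1.npz')); save(d,'crop_scene.png',(180,140,345,285),4)
def at(u,v): return np.round(W[int(round(v)),int(round(u))],1)
for n,(u,v) in dict(tray_tl=(163,169),tray_tr=(191,174),tray_br=(169,241),tray_bl=(141,235),pip_b=(175,181),pip_m=(167,205),jar=(230,240),amber=(252,239),amw=(109,203),yel=(197,193),sh=(220,160),restfoot=(320,240)).items(): print(n,at(u,v))
# pipette in the tray: points 20..60 above z within tray region, white
hsv=cv2.cvtColor(c['image'],cv2.COLOR_RGB2HSV)
m=np.zeros(W.shape[:2],bool); m[165:245,138:194]=1
P=W[m]; z=P[:,2]; print(np.histogram(z,bins=np.arange(-5,80,5)))
E
```

```text
tray_tl [635.8 423.9  35.7]
tray_tr [651.8 323.4  -5.7]
tray_br [365.  330.8  38.2]
tray_bl [370.2 437.5  30.2]
pip_b [596.4 367.3  34.3]
pip_m [498.4 373.5  31.9]
jar [408.5 117.5  38. ]
amber [417.3  39.3  70.6]
amw [438.3 550.3 126.1]
yel [494.8 237.6 224.9]
sh [642.3 193.8 189.1]
restfoot [ 472.6 -200.    20. ]
(array([ 998, 1349,  654,  178,   91,   89,  103,  165,  218,  206,   94,
         24,    1,    0,    0,    0]), array([-5,  0,  5, 10, 15, 20, 25, 30, 35, 40, 45, 50, 55, 60, 65, 70, 75]))
```

View pics/crop_top.png

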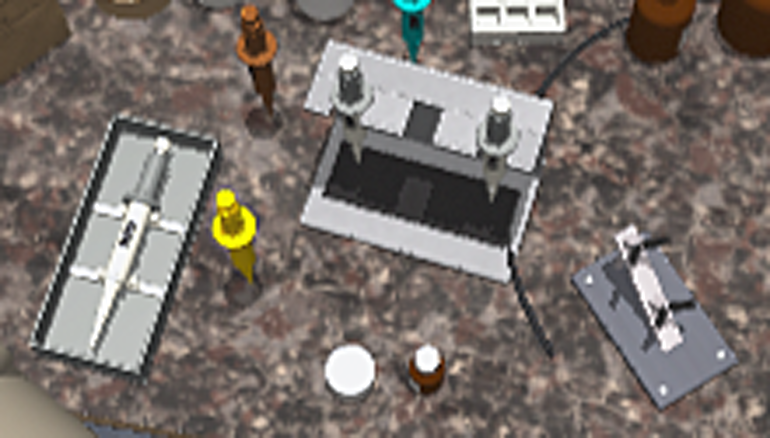

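View pics/crop_scene.png

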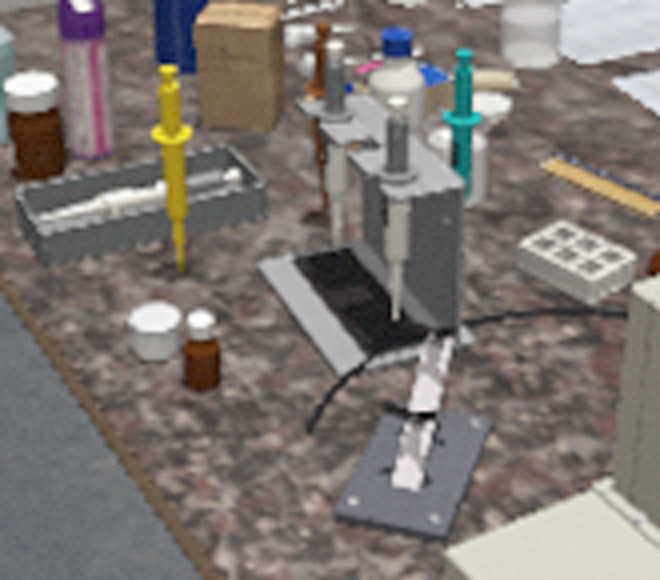

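```bash
cat >> h.py <<'E'
def ray(c,u,v,z):
    R,t=c['V'][:3,:3],c['V'][:3,3]; o=-R.T@t; d=R.T@np.linalg.inv(c['K'])@[u,v,1.]; return o+d*(z-o[2])/d[2]
E
python3 - <<'E'
from h import *
np.set_printoptions(precision=1,suppress=True)
c=dict(np.load('top1.npz')); d=dict(np.load('scene1.npz'))
T=lambda x,y:(x/3.5+130,y/3.5+135)
S=lambda x,y:(x/4+180,y/4+140)
for n,x,y,z in [('but',163,143,30),('tip',95,352,30),('collar',130,205,30),('LB',347,60,269),('RB',500,102,269),('t1',116,119,45),('t2',217,143,45),('t3',140,378,45),('t4',33,346,45),('f1',572,280,12),('f3',735,357,12),('f4',660,408,12)]:
    print(n,ray(c,*T(x,y),z))
for n,x,y,z in [('LBs',334,42,269),('RBs',397,100,269)]: print(n,ray(d,*S(x,y),z))
Wc,Wd=cloud(c),cloud(d)
P=[]
for k,(cc,W) in enumerate(((c,Wc),(d,Wd))):
    hsv=cv2.cvtColor(cc['image'],cv2.COLOR_RGB2HSV)
    reg=(W[...,0]>380)&(W[...,0]<640)&(W[...,1]<-60)&(W[...,1]>-300)&(W[...,2]>22)&(W[...,2]<180)
    wh=reg&(hsv[...,2]>170); bl=reg&(hsv[...,2]<80)
    Q=W[wh]; m=Q.mean(0); print(k,'white',len(Q),m,Q.min(0),Q.max(0)); 
    u,s,v=np.linalg.svd(Q-m); print(s,v[0],v[2])
    vv,uu=np.nonzero(bl)
    print(np.c_[uu,vv,W[bl]][:60])
E
```

```text
but [619.8 367.6  30. ]
tip [378.8 379.7  30. ]
collar [543.2 384.8  30. ]
LB [639.4 157.3 269. ]
RB [622.6   8.2 269. ]
t1 [632.1 420.7  45. ]
t2 [624.4 306.8  45. ]
t3 [356.9 323.9  45. ]
t4 [369.6 439.8  45. ]
f1 [552.  -91.9  12. ]
f3 [ 499.5 -270.8   12. ]
f4 [ 431.5 -201.2   12. ]
LBs [641.4 158.6 269. ]
RBs [621.3   4.5 269. ]
0 white 135 [ 545.8 -163.5   67.1] [ 491.6 -205.    22.6] [ 589.6 -125.4  122.4]
[427.9  95.7  77.3] [-0.6 -0.5 -0.6] [-0.5  0.8 -0.2]
[[ 316.   203.   569.7 -159.   126.3]
 [ 317.   203.   571.8 -162.7  122.6]
 [ 318.   203.   571.6 -165.9  124.6]
 [ 319.   203.   567.6 -168.4  136.6]
 [ 320.   203.   565.6 -171.2  143.4]
 [ 314.   204.   567.1 -153.1  120.3]
 [ 315.   204.   565.8 -156.1  125.3]
 [ 316.   204.   567.4 -159.7  122.8]
 [ 317.   204.   565.8 -162.7  128.6]
 [ 318.   204.   563.8 -165.5  135.4]
 [ 319.   204.   564.7 -169.   134.7]
 [ 320.   204.   566.5 -172.7  131.6]
 [ 321.   204.   567.  -176.   132.1]
 [ 311.   205.   561.4 -143.3  120.5]
 [ 312.   205.   558.6 -146.1  129.5]
 [ 314.   205.   562.3 -153.3  123.2]
 [ 315.   205.   562.
[... 3367 characters left out ...]
 -179.2   75.4]
 [ 280.   242.   511.7 -180.9   75.4]
 [ 281.   242.   514.2 -183.5   76.1]
 [ 278.   243.   502.2 -183.2   76.1]
 [ 279.   243.   505.1 -185.1   76.3]
 [ 280.   243.   510.3 -183.3   73.2]
 [ 281.   243.   512.3 -186.5   74.5]
 [ 282.   243.   515.2 -188.3   74.5]
 [ 284.   243.   521.4 -191.4   74.2]
 [ 285.   243.   522.5 -196.    76.7]
 [ 286.   243.   522.4 -202.4   80.9]
 [ 287.   243.   526.3 -202.6   79.5]
 [ 288.   243.   526.3 -208.8   83.5]
 [ 281.   244.   512.9 -185.6   69.5]
 [ 284.   244.   518.1 -196.6   74.5]
 [ 285.   244.   519.7 -200.4   76.4]
 [ 286.   244.   518.  -209.2   82.6]
 [ 287.   244.   520.  -212.3   83.9]
 [ 288.   244.   524.1 -212.3   82.4]]
```

```bash
python3 - <<'E'
from h import *
np.set_printoptions(precision=1,suppress=True)
c=dict(np.load('top1.npz')); d=dict(np.load('scene1.npz'))
for cc in (c,d):
    W=cloud(cc); X,Y,Z=W[...,0],W[...,1],W[...,2]; hsv=cv2.cvtColor(cc['image'],cv2.COLOR_RGB2HSV)
    def rect(n,P): print(n,len(P),cv2.minAreaRect(P[:,:2].astype(np.float32)))
    rect('tray',W[(X>340)&(X<650)&(Y>290)&(Y<460)&(Z>41)&(Z<52)])
    rect('foot',W[(X>400)&(X<620)&(Y<-60)&(Y>-290)&(Z>9)&(Z<17)])
    rect('shelf',W[(X>540)&(X<760)&(Y>-60)&(Y<250)&(Z>186)&(Z<194)&(hsv[...,2]>90)])
    for n,y0,y1 in(('L',130,185),('R',-25,35)):
        P=W[(X>590)&(X<680)&(Y>y0)&(Y<y1)&(Z>200)&(Z<275)]; print(n,len(P),P.min(0),P.max(0),np.median(P,0))
    P=W[(X>370)&(X<640)&(Y>345)&(Y<400)&(Z>32)&(Z<50)]; m=P.mean(0); print('pip',m,np.linalg.svd(P-m)[2][0],P.min(0),P.max(0))
    P=W[(X>440)&(X<560)&(Y>190)&(Y<290)&(Z>150)]; print('yellow',P.max(0))
    P=W[(X>350)&(X<560)&(Y>450)&(Z>100)&(Z<300)&(Y<600)];print('left',P.max(0))
E
```

```text
tray 272 ((500.3176574707031, 376.8470153808594), (122.16417694091797, 270.52801513671875), 85.52452087402344)
foot 656 ((515.0636596679688, -173.92820739746094), (205.10609436035156, 220.7393035888672), 0.2583509385585785)
shelf 793 ((643.4273681640625, 81.63491821289062), (234.41741943359375, 81.26353454589844), 83.66291046142578)
L 82 [622.8 138.8 200.3] [653.1 174.3 274.1] [632.7 154.5 242. ]
R 81 [605.6  -2.2 200.1] [629.6  25.3 274.5] [615.2   7.9 243.2]
pip [527.1 374.7  38.9] [-1.   0.1 -0. ] [370.8 347.2  32. ] [639.4 399.2  49.8]
yellow [510.  263.4 247.6]
left [542.7 599.1 222.9]
tray 99 ((498.8113098144531, 375.2138671875), (128.7637939453125, 269.2593688964844), 85.1738052368164)
foot 633 ((504.637939453125, -158.48361206054688), (172.31121826171875, 162.774658203125), 42.08967208862305)
shelf 341 ((642.89990234375, 81.63640594482422), (240.96022033691406, 81.56121063232422), 83.13338470458984)
L 78 [625.4 143.  200.1] [645.1 170.  270.5] [634.  151.  234.8]
R 94 [609.   -3.9 201.4] [631.6  14.2 268.9] [616.8   2.8 234.5]
pip [528.7 371.6  37.3] [-1.   0.1 -0. ] [406.  345.8  32.2] [634.2 398.2  44.9]
yellow [507.7 261.8 243.5]
left [547.  596.  218.3]
```

Request:
arm_command --increments '[5,0,0,4,-5,5,0,0,8,-15,5,0,0,9,-25,5,0,0,9,-35,5,0,0,9,-45]' --grip_force 15

```text
time: 0.72
ee_pos: [327.4, 646.6, 308.5]
ee_rot: [0.589, 0.808, -0.0, 0.0]
wrist_force: [0.5, -0.3, -0.5]
width: 51.2
```

Request:
arm_command --increments '[5,3.5,-5,0,-10.5,5,7,-10.5,0,-21,5,10.5,-16,0,-31.5,5,14,-21.5,0,-42,5,16.5,-26,0,-52.5]'

```text
time: 1.35
ee_pos: [493.4, 384.7, 308.5]
ee_rot: [0.886, 0.464, -0.0, 0.0]
wrist_force: [0.3, 0.4, 0.5]
width: 50.1
```

Request:
arm_command --increments '[5,0.7,-1,0,-10.5,5,0.7,-1,-2,-21,5,0.7,-1,-4,-31.5,5,0.7,-1,-6,-42,5,0.7,-1,-8,-52.5]'

```text
time: 1.98
ee_pos: [499.3, 376.7, 227.8]
ee_rot: [1.0, 0.024, -0.0, 0.0]
wrist_force: [0.1, -0.0, 0.6]
width: 50.1
```

Request:
arm_command --increments '[5,0,0,-3,-7.5,5,0,0,-7,-7.5,5,0,0,-10,-7.5,5,0,0,-12,-7.5,5,0,0,-12,-7.5]'

```text
time: 2.6
ee_pos: [499.1, 376.3, 107.5]
ee_rot: [0.999, -0.038, -0.001, 0.001]
wrist_force: [0.7, 0.0, 0.2]
width: 50.2
```

```bash
python3 - <<'E'
from h import *
from scipy.spatial.transform import Rotation as R
s=telemetry.state(); y=R.from_quat(s['ee_rot']).as_matrix()[:,1]
print(s['time'],s['ee_pos'],np.degrees(np.arctan2(y[1],y[0])),np.round(s['q'],2))
c=shot('top'); save(c,'g2.png',(100,130,260,260),4)
E
```

```text
2.6 [499.06395922 376.34264326 107.50877041] -94.3699430409203 [-1.12  0.7   0.6   1.95 -0.61  0.68 -1.78]
```

View pics/g2.png

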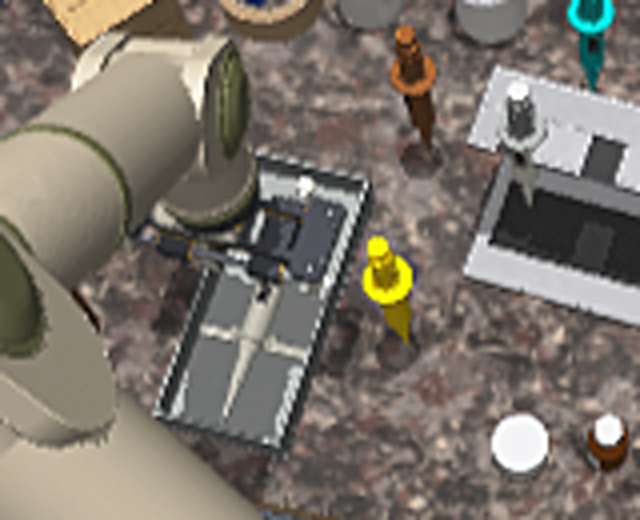

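Request:
arm_command --increments '[5,0,0,-3,0,5,0,0,-6,0,5,0,0,-8.5,0,5,0,0,-9.6,0,5,0,0,-9.6,0]'

```text
time: 3.28
ee_pos: [500.0, 376.9, 13.1]
ee_rot: [0.999, -0.038, 0.0, -0.0]
wrist_force: [-0.4, 0.9, 0.4]
width: 50.0
```

Request:
arm_command --increments '[1.5,0,0,0,0,1.5,0,0,0,0,1.5,0,0,0,0,1.5,0,0,0,0,1.5,0,0,0,0]'

```text
time: 3.9
ee_pos: [499.9, 378.1, 13.2]
ee_rot: [0.999, -0.038, 0.0, -0.001]
wrist_force: [-0.9, 5.0, 6.2]
width: 23.5
```

Request:
arm_command --increments '[1.5,0,0.1,1,0,1.5,0,0.1,3,0,1.5,0,0.1,6,0,1.5,0,0.1,9,0,1.5,0,0.1,12,0]'

```text
time: 4.53
ee_pos: [499.4, 376.9, 134.6]
ee_rot: [0.999, -0.038, -0.0, 0.0]
wrist_force: [-0.6, 1.2, -1.4]
width: 23.5
```

```bash
python3 - <<'E'
from h import *
print(telemetry.state()['width'],telemetry.state()['wrist_force'])
c=shot('scene'); save(c,'g3.png',(130,120,350,285),3.5)
E
```

```text
23.466646365543067 [-0.61214326  1.24439474 -1.40333583]
```

View pics/g3.png

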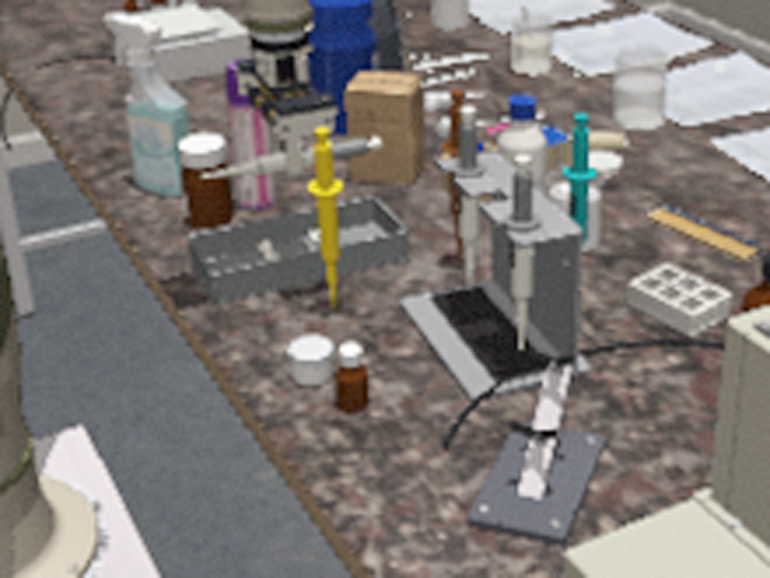

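Request:
arm_command --increments '[1.5,0,0,4,0,1.5,0,0,8,0,1.5,0,0,12,0,1.5,0,0,15,0,1.5,0,0,16.5,0]'

```text
time: 5.2
ee_pos: [499.8, 377.1, 299.6]
ee_rot: [0.999, -0.038, 0.001, -0.001]
wrist_force: [0.5, -0.1, -1.5]
width: 23.4
```

Request:
arm_command --increments '[1.5,0,-3,0,2,1.5,0.5,-8,0,6,1.5,1,-13,0,10,1.5,1.5,-18,0,14,1.5,2,-23,0,18]'

```text
time: 5.82
ee_pos: [518.9, 145.8, 297.2]
ee_rot: [0.993, 0.12, -0.001, 0.0]
wrist_force: [0.7, -0.1, -1.4]
width: 23.6
```

Request:
arm_command --increments '[1.5,0.3,-5,0,4,1.5,0.6,-10,0,9,1.5,1,-15,0,14,1.5,1.3,-20,0,19,1.5,1.6,-25,0,24]'

```text
time: 6.45
ee_pos: [534.7, -103.9, 297.2]
ee_rot: [0.946, 0.324, -0.001, -0.0]
wrist_force: [1.7, -0.3, -1.1]
width: 23.6
```

Request:
arm_command --increments '[1.5,0,-3,0,2,1.5,0.1,-6,0,4.4,1.5,0.1,-6.9,-2,4.4,1.5,0.1,-6.9,-5,4.4,1.5,0.1,-6.9,-8,4.4]'

```text
time: 7.08
ee_pos: [535.7, -171.5, 216.4]
ee_rot: [0.934, 0.358, -0.0, -0.0]
wrist_force: [-0.0, 0.1, -1.5]
width: 23.5
```

```bash
cat > st.py <<'E'
from h import *
from scipy.spatial.transform import Rotation as R
def st():
    s=telemetry.state(); y=R.from_quat(s['ee_rot']).as_matrix()[:,1]
    print(s['time'],np.round(s['ee_pos'],1),np.degrees(np.arctan2(y[1],y[0])).round(1),np.round(s['q'],2),np.round(s['wrist_force'],1),s['width'])
E
python3 -c "
from st import *
st()"
```

```text
7.075 [ 535.7 -171.5  216.4] -48.0 [-0.19  0.46  0.58  2.   -0.35  0.78 -0.25] [-0.   0.1 -1.5] 23.454309524784605
```

Request:
arm_command --increments '[1.5,0,0,-2.5,0,1.5,0,0,-5,0,1.5,0,0,-7,0,1.5,0,0,-8.5,0,1.5,0,0,-9,0]' --grip_force 6

```text
time: 7.7
ee_pos: [535.9, -171.2, 126.8]
ee_rot: [0.933, 0.359, -0.001, -0.0]
wrist_force: [-0.9, -0.0, -1.4]
width: 24.0
```

Request:
arm_command --increments '[1.5,0,0,-0.5,0,1.5,0,0,-1,0,1.5,0,0,-1.5,0,1.5,0,0,-2,0,1.5,0,0,-2,0]'

```text
time: 8.32
ee_pos: [536.8, -171.5, 107.4]
ee_rot: [0.933, 0.359, 0.0, 0.0]
wrist_force: [1.2, -1.3, -0.6]
width: 23.9
```

```bash
python3 - <<'E'
from st import *
st(); c=shot('scene'); save(c,'g4.png',(230,160,330,270),5)
E
```

```text
8.325 [ 536.8 -171.5  107.4] -48.0 [-0.09  0.6   0.44  2.09 -0.48  0.55 -0.13] [ 1.2 -1.3 -0.6] 23.911529995462434
```

View pics/g4.png

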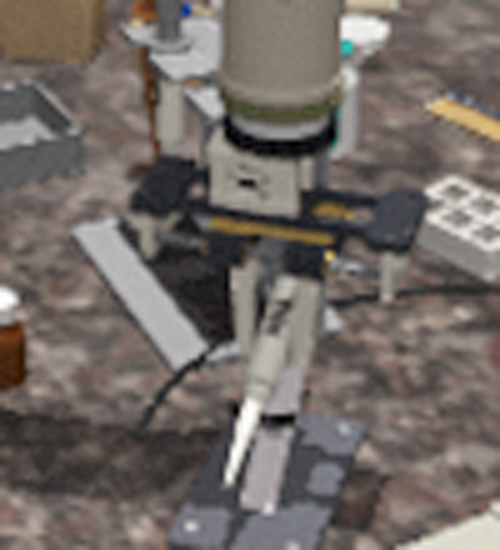

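Request:
arm_command --increments '[1.5,0,0,-0.5,0,1.5,0,0,-1,0,1.5,0,0,-1.5,0,1.5,0,0,-1.7,0,1.5,0,0,-1.7,0]'

```text
time: 9.0
ee_pos: [537.9, -172.3, 91.0]
ee_rot: [0.934, 0.358, 0.001, 0.001]
wrist_force: [3.1, -3.5, 3.5]
width: 23.7
```

```bash
python3 - <<'E'
from st import *
np.set_printoptions(precision=1,suppress=True)
st(); 
for n in('top','scene'):
    c=shot(n); W=cloud(c); X,Y,Z=W[...,0],W[...,1],W[...,2]; hsv=cv2.cvtColor(c['image'],cv2.COLOR_RGB2HSV)
    # rest-frame coordinates about rest_seat guess
    a=np.radians(42); p=W-[558,-152,135]; h=p[...,0]*np.cos(a)+p[...,1]*np.sin(a); l=-p[...,0]*np.sin(a)+p[...,1]*np.cos(a); z=p[...,2]
    s=.766*h+.643*z; w=-.643*h+.766*z
    m=(abs(l)<28)&(abs(s)<190)&(w>-20)&(w<30)
    for b in range(-180,100,12):
        k=m&(s>=b)&(s<b+12)
        if k.sum(): print(n,b,k.sum(),'w',np.percentile(w[k],90),'l',np.median(l[k]),'V',np.median(hsv[...,2][k]))
save(c,'g5.png',(230,160,330,270),5)
E
```

```text
9.0 [ 537.9 -172.3   91. ] -48.0 [-0.1  0.6  0.4  2.1 -0.5  0.5 -0.1] [ 3.1 -3.5  3.5] 23.732430202067512
top -180 42 w -12.28297801476797 l 3.4006365169451698 V 128.0
top -168 13 w -12.436114683877081 l -9.081770250613822 V 141.0
top -156 3 w 7.058522916069134 l 1.6884198314745618 V 157.0
top -144 7 w 7.450788287094975 l -0.8768894654078849 V 238.0
top -132 4 w 1.6536932298358296 l -0.3400360534468021 V 247.5
top -120 10 w 8.105979437328823 l -0.1375382078010432 V 251.0
top -108 12 w 9.8495356257558 l 1.9413622301047226 V 176.5
top -96 14 w 10.619134654888846 l 2.954083378335625 V 129.0
top -84 39 w 14.084322936811148 l 4.886534283984787 V 117.0
top -72 19 w 13.11062284572486 l 2.9561795422473374 V 173.0
top -60 5 w 16.03350175811095 l -0.3409825364271981 V 174.0
top -48 3 w 14.071033747341048 l 24.699802974593744 V 94.0
top -36 4 w 26.58193733360757 l -17.494402985417942 V 86.0
top 24 2 w 5.62168230790763 l 10.920434806359879 V 72.0
top 36 2 w 7.2603014815246 l 8.153286242017987 V 105.5
top 48 21 w 13.085291448973837 l 2.8387377937664553 V 138.0
top 60 4 w 12.26667248547648 l 7.175
[... 631 characters left out ...]
-2.63401942527042 V 177.0
scene -60 47 w 12.275543310982005 l -2.2610641192788385 V 153.0
scene -48 67 w 14.457797618935574 l -3.544608348084786 V 146.0
scene -36 65 w 26.716912035408072 l -1.785385641178447 V 145.0
scene -24 24 w 27.035275254359526 l 3.3761015937327157 V 132.0
scene -12 17 w 18.90415599251791 l 4.868175487951846 V 165.0
scene 0 8 w 11.27866237047386 l 11.034371758785966 V 110.5
scene 12 3 w 10.946730999035214 l 7.184331566428662 V 84.0
scene 24 1 w 9.880583101273569 l 4.22460006895985 V 93.0
scene 60 1 w 4.400289582571517 l -3.2538864943157115 V 129.0
scene 72 10 w 10.179093414445878 l -5.854301484207076 V 176.5
scene 84 1 w 6.1114829166689475 l -0.43311814717295505 V 167.0
```

Request:
arm_command --increments '[3,0,0,0,0,5,0,0,0,0,5,0,0,0,0,5,0,0,0,0,5,0,0,0,0]'

```text
time: 9.72
ee_pos: [536.5, -171.1, 90.5]
ee_rot: [0.933, 0.359, -0.0, -0.0]
wrist_force: [-0.0, 0.5, -0.6]
width: 49.9
```

Request:
arm_command --increments '[5,0,0,2,0,5,0,0,5,0,5,0,0,9,0,5,0,0,13,0,5,0,0,15,0]'

```text
time: 10.35
ee_pos: [537.0, -171.5, 242.7]
ee_rot: [0.933, 0.359, 0.001, 0.001]
wrist_force: [-0.3, -0.6, -0.0]
width: 50.0
```

```bash
python3 - <<'E'
from st import *
np.set_printoptions(precision=1,suppress=True)
st(); 
for n in('top','scene'):
    c=shot(n); W=cloud(c); X,Y,Z=W[...,0],W[...,1],W[...,2]
    a=np.radians(42); p=W-[558,-152,135]; h=p[...,0]*np.cos(a)+p[...,1]*np.sin(a); l=-p[...,0]*np.sin(a)+p[...,1]*np.cos(a); z=p[...,2]
    s=.766*h+.643*z; w=-.643*h+.766*z
    m=(abs(l)<28)&(abs(s)<190)&(w>0)&(w<30)
    for b in range(-12,96,6):
        k=m&(s>=b)&(s<b+6)
        if k.sum(): print(n,b,k.sum(),'w',np.percentile(w[k],90),'l',np.median(l[k]))
save(c,'g6.png',(230,160,330,270),5)
E
```

```text
10.35 [ 537.  -171.5  242.7] -48.0 [-0.2  0.4  0.6  2.  -0.3  0.8 -0.3] [-0.3 -0.6 -0. ] 49.990217139301386
top -12 5 w 15.922615571312553 l 5.834838324063732
scene -12 19 w 12.931589403364908 l -3.750646195687213
scene -6 14 w 13.238250442922448 l -1.8475009433151868
scene 0 19 w 17.427644942637777 l -4.124899860388054
scene 6 21 w 22.180915147883404 l 1.6760106244065973
scene 12 7 w 15.224141919196004 l -1.8605754721647747
scene 18 9 w 12.05898039238508 l -3.3116538942912506
scene 24 11 w 11.997036737897563 l -1.9967390970973602
scene 30 8 w 12.273301152548596 l -2.402285122548584
scene 36 11 w 11.924927536685999 l -2.712167283282618
scene 42 9 w 10.9083920374178 l 1.0451776157525376
scene 48 9 w 12.178029147987498 l -4.5699897473562245
scene 54 12 w 12.688301956621437 l -1.908242272810483
scene 60 6 w 10.266456229941946 l -3.413860878288512
scene 66 3 w 4.173264891795877 l -2.6625088405345743
scene 72 8 w 10.158489650332154 l 0.6246351734181843
scene 78 4 w 8.985592244788618 l 0.8223817240658686
```

View pics/g6.png

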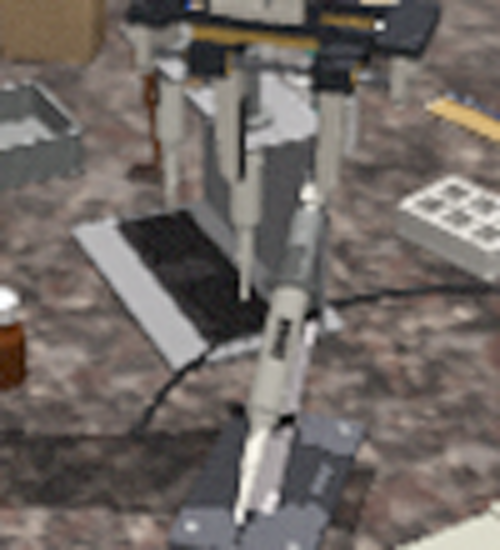

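Request:
arm_command --increments '[5,2,2,0,0,5,4.3,3.9,-1,0,5,4.3,3.9,-4,0,5,4.3,3.9,-7,0,5,4.3,3.9,-8,0]'

```text
time: 11.08
ee_pos: [578.8, -131.3, 157.7]
ee_rot: [0.933, 0.359, -0.002, -0.001]
wrist_force: [0.6, 0.5, -0.1]
width: 49.9
```

Request:
arm_command --increments '[5,0,0,-1.5,0,5,0,0,-2.2,0,3.5,0,0,-2.2,0,3,0,0,-2.2,0,3,0,0,-2.2,0]'

```text
time: 11.7
ee_pos: [579.9, -132.3, 139.2]
ee_rot: [0.933, 0.359, 0.0, 0.0]
wrist_force: [-0.8, -0.2, -0.3]
width: 30.4
```

```bash
python3 - <<'E'
from st import *
np.set_printoptions(precision=1,suppress=True)
st(); 
for n in('top','scene'):
    c=shot(n); W=cloud(c); X,Y,Z=W[...,0],W[...,1],W[...,2]
    a=np.radians(42); p=W-[558,-152,135]; h=p[...,0]*np.cos(a)+p[...,1]*np.sin(a); l=-p[...,0]*np.sin(a)+p[...,1]*np.cos(a); z=p[...,2]
    s=.766*h+.643*z; w=-.643*h+.766*z
    m=(abs(l)<28)&(abs(s)<190)&(w>0)&(w<30)
    for b in range(-12,96,12):
        k=m&(s>=b)&(s<b+12)
        if k.sum(): print(n,b,k.sum(),'w',np.percentile(w[k],90),'l',np.median(l[k]))
save(c,'g7.png',(230,160,330,270),5)
E
```

```text
11.7 [ 579.9 -132.3  139.2] -48.0 [-0.2  0.6  0.5  2.  -0.5  0.7 -0.2] [-0.8 -0.2 -0.3] 30.43298206399735
top -12 32 w 15.28858108980929 l -0.043121957141406764
top 0 28 w 19.453476261067266 l -1.479642316934775
top 12 29 w 19.023995088057713 l 2.4884640473427293
top 36 5 w 16.317317853214746 l -15.997267827218746
top 48 2 w 29.327313693851654 l -16.733881675160074
scene -12 30 w 13.621729756897198 l -2.9906975509221363
scene 0 40 w 21.961274205690057 l -1.7044851007729793
scene 12 15 w 12.678226315356772 l -1.5003431170971935
scene 24 41 w 11.878292474388646 l -3.117440272158124
scene 36 54 w 24.96178836901673 l -3.7423513667274593
scene 48 34 w 27.17240935769084 l 1.6663484241316375
scene 60 9 w 26.915481590308243 l 0.9809384016640728
scene 72 11 w 9.42842971054089 l 1.1899363729219061
```

View pics/g7.png

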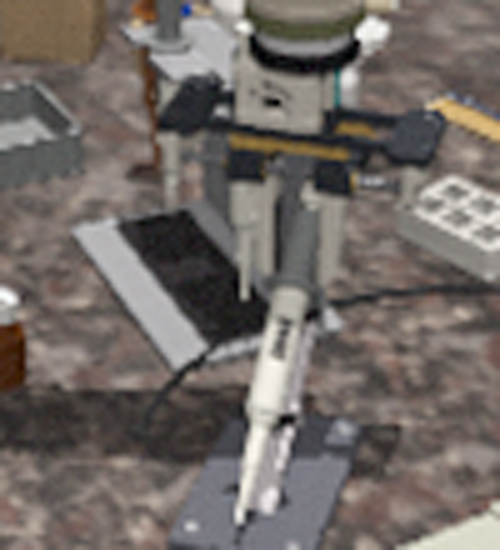

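Request:
arm_command --increments '[1.5,0,0,0,0,1.5,0,0,0,0,1.5,0,0,0,0,1.5,0,0,1,0,1.5,0,0,2,0]' --grip_force 5

```text
time: 12.42
ee_pos: [579.1, -132.0, 159.1]
ee_rot: [0.933, 0.359, -0.0, -0.0]
wrist_force: [0.6, -0.8, -1.4]
width: 21.9
```

Request:
arm_command --increments '[1.5,0,0,2,0,1.5,0,0,5,0,1.5,0,0,8,0,1.5,0,0,11,0,1.5,0,0,14,0]'

```text
time: 13.05
ee_pos: [579.1, -131.8, 300.1]
ee_rot: [0.933, 0.359, -0.0, -0.0]
wrist_force: [-0.3, 0.4, -1.8]
width: 22.1
```

Request:
arm_command --increments '[1.5,0,0,2,0,1.5,0,0,4,0,1.5,0,0,6,0,1.5,0,0,7,0,1.5,0,0,7,0]'

```text
time: 13.68
ee_pos: [579.5, -132.1, 369.2]
ee_rot: [0.933, 0.359, 0.0, 0.0]
wrist_force: [0.3, -0.6, -1.1]
width: 22.1
```

```bash
python3 - <<'E'
from st import *
st(); c=shot('scene'); save(c,'g8.png',(220,130,330,270),4.2)
E
```

```text
13.675 [ 579.5 -132.1  369.2] -47.9 [-0.35  0.35  0.67  1.75 -0.24  1.13 -0.44] [ 0.3 -0.6 -1.1] 22.067365188692566
```

View pics/g8.png

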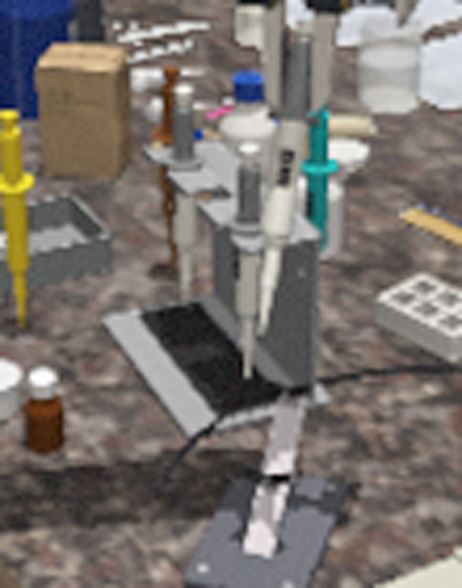

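Request:
arm_command --increments '[1.5,0,0,0,0,1.5,0,0,0.5,0,1.5,0,0,0,0,1.5,0,0,0,0]' --grip_force 3

```text
time: 14.22
ee_pos: [579.3, -132.1, 368.0]
ee_rot: [0.933, 0.359, -0.0, -0.0]
wrist_force: [-0.1, 0.8, -0.8]
width: 22.2
```

```bash
cat >> st.py <<'E'
def pip(n='scene'):
    """axis of the hanging pipette seen below the fingers, from depth"""
    s=telemetry.state(); t=np.array(s['ee_pos']); c=shot(n); W=cloud(c); p=W-t
    m=(p[...,2]<-8)&(p[...,2]>-195)&(np.hypot(p[...,0],p[...,1])<110); 
    lab=cv2.connectedComponentsWithStats(m.astype(np.uint8)*255,connectivity=8)
    out=[]
    hist=[]
    for z in range(-185,0,15):
        k=m&(p[...,2]>=z)&(p[...,2]<z+15)
        if k.sum(): hist.append((z+7,k.sum(),*np.round(np.median(p[k],0)[:2],1),*np.round(np.ptp(p[k],0)[:2],0)))
    for r in hist: print(*r)
    return c,W
E
python3 -c "
from st import *
st(); pip('scene'); print(); pip('top')"
```

```text
14.225 [ 579.3 -132.1  368. ] -48.0 [-0.35  0.35  0.67  1.75 -0.24  1.13 -0.44] [-0.1  0.8 -0.8] 22.220217821106697
-178 16 19.2 101.2 30.0 11.0
-163 5 -46.7 -39.7 6.0 4.0
-148 9 -44.9 -36.1 6.0 8.0
-133 15 -43.1 -37.2 11.0 9.0
-118 17 -39.1 -33.9 9.0 15.0
-103 20 -35.0 -32.1 16.0 12.0
-88 32 -34.2 -30.7 21.0 22.0
-73 36 -30.0 -27.7 26.0 17.0
-58 34 -27.7 -25.3 22.0 20.0
-43 37 -23.6 -21.2 25.0 19.0
-28 36 -19.5 -18.1 22.0 24.0
-13 28 -15.4 -13.4 29.0 37.0

-163 2 -47.3 -40.8 1.0 1.0
-148 5 -45.8 -36.5 6.0 4.0
-133 4 -43.1 -36.7 6.0 6.0
-118 12 -41.3 -31.4 8.0 10.0
-103 6 -37.0 -30.7 4.0 8.0
-88 19 -36.6 -22.6 13.0 21.0
-73 24 -33.7 -23.2 18.0 24.0
-58 24 -29.5 -20.4 14.0 21.0
-43 24 -26.3 -15.0 13.0 25.0
-28 23 -23.4 -12.7 15.0 22.0
-13 5 -16.9 5.7 29.0 30.0
```

Request:
arm_command --increments '[1.5,0,0,4,0,1.5,0,0,0,0,1.5,0,0,4,0,1.5,0,0,0,0,1.5,0,0,0,0]'

```text
time: 14.95
ee_pos: [578.3, -131.5, 366.8]
ee_rot: [0.933, 0.359, -0.002, -0.001]
wrist_force: [0.5, 0.1, -0.7]
width: 22.2
```

```bash
python3 -c "
from st import *
st(); pip('scene')"
```

```text
14.95 [ 578.3 -131.5  366.8] -47.9 [-0.35  0.35  0.67  1.75 -0.24  1.13 -0.44] [ 0.5  0.1 -0.7] 22.158404115915634
-178 26 25.9 100.1 63.0 116.0
-163 8 -12.3 -9.0 4.0 6.0
-148 10 -12.0 -8.9 7.0 8.0
-133 11 -12.3 -9.7 7.0 8.0
-118 12 -12.6 -8.8 11.0 11.0
-103 25 -12.9 -10.9 24.0 25.0
-88 31 -12.6 -11.4 19.0 20.0
-73 29 -10.7 -12.2 19.0 17.0
-58 31 -11.6 -11.9 20.0 17.0
-43 29 -9.3 -10.6 18.0 19.0
-28 30 -10.4 -8.8 21.0 21.0
-13 48 -8.7 -8.7 42.0 42.0
```

Request:
arm_command --increments '[1.5,-2,0,0,-5,1.5,-4,1.5,0,-15,1.5,-5,4.5,0,-25,1.5,-5,8,0,-35,1.5,-4.5,12,0,-45]' --grip_force 12

```text
time: 15.62
ee_pos: [534.8, -11.8, 370.2]
ee_rot: [1.0, -0.029, 0.001, -0.0]
wrist_force: [1.2, -0.8, -2.1]
width: 21.5
```

Request:
arm_command --increments '[1.5,0.5,3.5,0,-3.6,1.5,1,7,-1,-3.6,1.5,1.5,9.5,-4,-3.6,1.5,1.8,10.3,-8,-3.6,1.5,1.8,10.3,-11,-3.6]'

```text
time: 16.25
ee_pos: [553.2, 92.2, 258.2]
ee_rot: [0.998, -0.056, 0.0, -0.0]
wrist_force: [-0.6, 0.2, -1.1]
width: 22.0
```

Request:
arm_command --increments '[1.5,0,0,-2,0,1.5,0,0,-3.3,0,1.5,0,0,-3.5,0,1.5,0,0,-3.5,0]'

```text
time: 16.75
ee_pos: [553.1, 90.7, 224.4]
ee_rot: [0.998, -0.057, 0.0, -0.0]
wrist_force: [-0.2, 0.7, -1.9]
width: 21.6
```

```bash
cat >> st.py <<'E'
def stand(n):
    c=shot(n); W=cloud(c); p=W-[630.5,82.3,190]; a=np.radians(-6.7)
    X=p[...,0]*np.cos(a)+p[...,1]*np.sin(a); Y=-p[...,0]*np.sin(a)+p[...,1]*np.cos(a); Z=p[...,2]
    def rep(t,m):
        if m.sum()>3: print(n,t,m.sum(),'x %.1f..%.1f y %.1f..%.1f ymed %.1f z %.1f..%.1f'%(*np.percentile(X[m],[4,96]),*np.percentile(Y[m],[4,96]),np.median(Y[m]),Z[m].min(),Z[m].max()))
    for t,yc in(('L',75),('M',0),('R',-75)):
        b=(abs(Y-yc)<30)&(X<26)&(X>-110)
        rep(t+'head',b&(Z>25)&(Z<50)); rep(t+'body',b&(Z<-15)&(Z>-80)&(X<22)); rep(t+'nose',b&(Z<-105)&(Z>-150)&(X<20)); rep(t+'top',b&(Z>62)&(Z<90)&(abs(X)<20))
    rep('collarM',(abs(Y)<30)&(X<26)&(X>-110)&(Z>3)&(Z<24))
    return c
E
python3 -c "
from st import *
st(); stand('scene'); c=stand('top'); save(c,'g9.png',(190,120,300,220),5)"
```

```text
16.75 [553.1  90.7 224.4] -96.6 [-0.77  0.48  0.74  2.01 -0.44  0.82 -1.46] [-0.2  0.7 -1.9] 21.63215315186276
scene Lhead 23 x -11.2..3.5 y 61.4..75.5 ymed 66.9 z 26.0..45.8
scene Lbody 66 x -14.7..7.9 y 61.2..81.9 ymed 68.0 z -79.6..-26.4
scene Lnose 22 x -7.8..-0.1 y 64.2..77.3 ymed 72.4 z -149.3..-105.2
scene Mhead 34 x -89.5..-71.9 y -26.0..17.0 ymed -10.9 z 25.6..49.0
scene Mbody 81 x -96.9..-76.4 y -14.2..-2.6 ymed -9.0 z -79.8..-16.2
scene Mnose 16 x -94.6..-86.9 y -4.9..0.6 ymed -1.1 z -139.8..-108.0
scene Rhead 36 x -12.3..6.7 y -86.6..-74.9 ymed -80.2 z 25.2..49.7
scene Rbody 76 x -13.0..6.8 y -87.4..-69.5 ymed -82.8 z -78.0..-24.8
scene Rnose 21 x -7.5..3.4 y -82.1..-72.0 ymed -76.7 z -145.7..-105.1
scene Rtop 18 x -10.1..3.3 y -82.8..-69.5 ymed -79.2 z 62.2..79.0
scene collarM 53 x -100.1..-32.0 y -20.6..9.8 ymed -8.7 z 3.7..23.8
top Mhead 46 x -94.8..-84.0 y -23.0..18.1 ymed -1.1 z 25.3..49.3
top Mbody 44 x -96.3..-85.2 y -12.6..8.0 ymed -3.9 z -72.1..-15.9
top Mnose 6 x -94.8..-89.1 y -4.8..2.1 ymed -2.3 z -140.3..-105.4
top Rbody 15 x -12.3..-3.1 y -85.7..-78.0 ymed -82.6 z -73.0..-30.6
top Rnose 8 x -7.7..2.2 y -80.2..-74.1 ymed -77.5 z -140.8..-107.9
top Rtop 17 x -5.2..6.9 y -82.3..-68.0 ymed -75.4 z 72.5..81.4
top collarM 26 x -97.1..20.8 y -29.6..13.8 ymed -9.9 z 3.1..23.5
```

Request:
arm_command --increments '[1.5,2,-0.2,0,0,1.5,4,-0.4,0,0,1.5,6,-0.6,0,0,1.5,7.9,-0.8,0,0,1.5,7.9,-0.8,0,0]'

```text
time: 17.48
ee_pos: [632.7, 82.6, 224.0]
ee_rot: [0.998, -0.057, 0.001, 0.0]
wrist_force: [-0.6, -0.2, -1.6]
width: 21.6
```

```bash
python3 -c "
from st import *
st(); c=stand('scene'); save(c,'g9.png',(215,120,305,230),5)"
```

```text
17.475 [632.7  82.6 224. ] -96.6 [-0.67  0.58  0.72  1.83 -0.47  0.91 -1.43] [-0.6 -0.2 -1.6] 21.64055315770301
scene Lhead 29 x -11.4..5.1 y 62.4..74.8 ymed 68.8 z 25.1..48.8
scene Lbody 65 x -15.4..9.1 y 61.6..77.1 ymed 67.8 z -79.7..-22.3
scene Lnose 20 x -8.4..1.3 y 67.9..81.8 ymed 74.0 z -147.8..-108.8
scene Ltop 15 x -10.5..1.1 y 64.0..76.9 ymed 70.5 z 67.1..79.3
scene Mhead 42 x -11.4..6.5 y -25.5..16.4 ymed -11.5 z 25.0..49.7
scene Mbody 63 x -17.4..1.9 y -13.4..1.9 ymed -7.2 z -79.6..-23.9
scene Mnose 16 x -13.5..-5.4 y -4.6..2.9 ymed -0.6 z -146.4..-105.0
scene Mtop 64 x -9.9..5.9 y -27.5..28.5 ymed -10.9 z 62.4..89.6
scene Rhead 35 x -12.2..5.7 y -86.7..-74.2 ymed -83.2 z 26.3..49.8
scene Rbody 79 x -13.6..7.4 y -87.5..-70.5 ymed -82.4 z -79.9..-25.1
scene Rnose 22 x -6.3..2.1 y -80.5..-70.8 ymed -75.9 z -145.8..-105.4
scene Rtop 19 x -9.3..1.8 y -83.8..-72.6 ymed -78.7 z 62.5..80.0
scene collarM 43 x -21.9..13.9 y -22.1..5.3 ymed -9.2 z 3.0..23.9
```

View pics/g9.png

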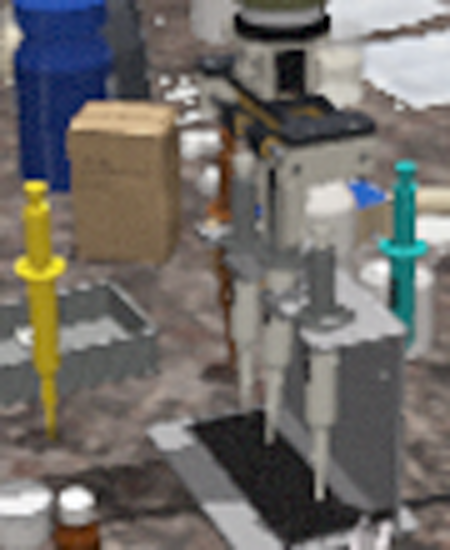

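Request:
arm_command --increments '[1.5,0,0,-0.5,0,1.5,0,0,-0.9,0,1.5,0,0,-1.2,0,1.5,0,0,-1.4,0,1.5,0,0,-1.4,0]' --grip_force 5

```text
time: 18.15
ee_pos: [631.5, 82.8, 209.5]
ee_rot: [0.998, -0.057, -0.0, 0.0]
wrist_force: [1.0, 0.2, -0.8]
width: 22.2
```

Request:
arm_command --increments '[1.5,0,0,-0.2,0,1.5,0,0,-0.4,0,1.5,0,0,-0.4,0]' --grip_force 3

```text
time: 18.52
ee_pos: [631.6, 82.7, 205.7]
ee_rot: [0.998, -0.057, 0.0, -0.0]
wrist_force: [-1.2, -0.1, 1.3]
width: 21.7
```

```bash
python3 -c "
from st import *
st(); c=stand('scene')"
```

```text
18.525 [631.6  82.7 205.7] -96.6 [-0.66  0.59  0.7   1.85 -0.49  0.87 -1.41] [-1.2 -0.1  1.3] 21.726406675583284
scene Lhead 25 x -11.6..3.7 y 61.3..73.6 ymed 67.2 z 26.9..49.9
scene Lbody 64 x -14.9..9.4 y 60.7..77.5 ymed 68.5 z -80.0..-23.7
scene Lnose 23 x -6.6..1.6 y 69.2..83.0 ymed 73.8 z -148.4..-105.2
scene Ltop 10 x -9.2..-2.7 y 66.4..77.8 ymed 70.5 z 62.1..76.7
scene Mhead 59 x -12.8..7.4 y -28.2..22.8 ymed -18.5 z 25.8..49.0
scene Mbody 62 x -15.4..7.8 y -12.5..3.4 ymed -6.3 z -79.4..-29.7
scene Mnose 23 x -10.1..-0.2 y -7.4..3.9 ymed -2.2 z -147.2..-105.6
scene Mtop 31 x -11.3..5.8 y -26.6..23.9 ymed -14.1 z 62.2..84.7
scene Rhead 37 x -11.4..6.4 y -87.8..-74.2 ymed -82.7 z 25.3..49.6
scene Rbody 78 x -13.9..6.7 y -87.5..-71.8 ymed -82.8 z -80.0..-24.4
scene Rnose 21 x -5.7..1.6 y -81.6..-71.5 ymed -76.9 z -143.6..-106.3
scene Rtop 16 x -10.2..2.6 y -82.6..-73.4 ymed -78.8 z 64.8..80.7
scene collarM 45 x -23.9..9.4 y -22.1..17.7 ymed -7.4 z 3.0..23.2
```

Request:
arm_command --increments '[2.4,0,0,0,0,3,0,0,0,0,4,0,0,0,0,4,0,0,0,0,4,0,0,0,0]'

```text
time: 19.2
ee_pos: [631.6, 82.8, 205.6]
ee_rot: [0.998, -0.057, -0.0, 0.0]
wrist_force: [0.1, 1.1, 0.2]
width: 40.3
```

Request:
arm_command --increments '[4,0,0,1,0,4,0,0,4,0,4,0,0,8,0,4,0,0,12,0,4,0,0,15,0]'

```text
time: 19.82
ee_pos: [631.8, 82.4, 358.2]
ee_rot: [0.998, -0.057, 0.001, -0.0]
wrist_force: [-0.8, -0.9, -0.0]
width: 40.1
```

Request:
arm_command --increments '[4,-3,0,0,0,4,-8,0,0,0,4,-13,0,0,0,4,-15,0,0,0,4,-15,0,0,0]'

```text
time: 20.45
ee_pos: [480.7, 82.8, 356.5]
ee_rot: [0.998, -0.057, 0.0, -0.001]
wrist_force: [-0.1, -0.2, 0.5]
width: 40.0
```

```bash
python3 -c "
from st import *
st(); c=stand('scene'); save(c,'g10.png',(215,120,305,230),5); stand('top')"
```

```text
20.45 [480.7  82.8 356.5] -96.5 [-1.01  0.21  0.89  1.98 -0.19  1.04 -1.71] [-0.1 -0.2  0.5] 40.048881598993994
scene Lhead 31 x -12.1..4.9 y 62.8..75.7 ymed 68.3 z 25.5..49.1
scene Lbody 63 x -14.8..9.0 y 61.0..78.2 ymed 68.7 z -79.9..-25.0
scene Lnose 24 x -7.8..0.3 y 66.7..81.5 ymed 74.0 z -148.8..-106.8
scene Ltop 17 x -10.4..1.8 y 67.4..77.1 ymed 72.8 z 62.5..80.1
scene Mhead 34 x -12.0..7.7 y -11.8..1.8 ymed -7.3 z 26.7..49.9
scene Mbody 62 x -13.9..6.9 y -13.3..-1.0 ymed -7.1 z -79.5..-28.9
scene Mnose 23 x -8.5..0.7 y -7.3..4.3 ymed -1.6 z -149.5..-107.7
scene Mtop 17 x -8.5..4.9 y -7.7..6.3 ymed -3.1 z 62.6..79.6
scene Rhead 34 x -10.8..6.5 y -85.9..-72.5 ymed -81.8 z 27.0..49.5
scene Rbody 79 x -13.6..7.4 y -89.0..-70.9 ymed -83.0 z -79.6..-23.6
scene Rnose 22 x -7.7..2.5 y -80.6..-72.1 ymed -76.2 z -145.7..-106.0
scene Rtop 18 x -8.2..3.0 y -81.9..-71.5 ymed -78.2 z 63.2..78.9
scene collarM 46 x -18.1..14.1 y -18.6..4.0 ymed -7.6 z 3.4..23.9
top Rtop 26 x -9.1..5.1 y -82.1..-67.6 ymed -74.3 z 62.1..82.3
top collarM 7 x 4.7..21.6 y -25.8..-11.5 ymed -14.4 z 3.7..9.8
```

View pics/g10.png

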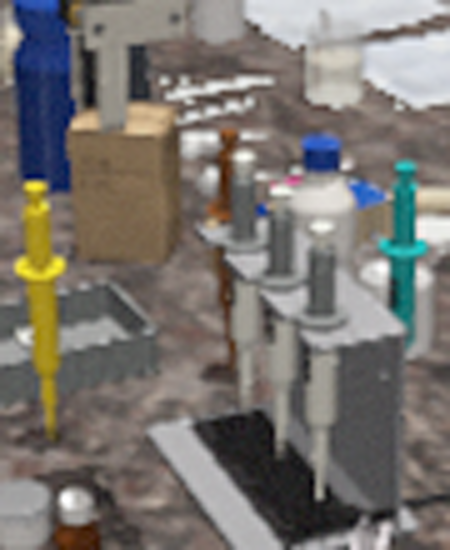

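The picture shows three pipettes hanging in the stand, upright and at the same height. The middle one is at about crop (283,320), its spread matches its neighbours to within 1–2 mm, and the gripper is clear of everything.

```bash
python3 -c "
from st import *
arm.hand_in(); st()"
```

```text
the job is handed in; nothing more can be done
the job is handed in; nothing more can be done
```

The pipette hangs tip down in the middle slot of the stand, let go, and I handed the job in at about 20.5 s. The hand-in gives no verdict, so success is judged only from my own checks.

- **Tray to rest:** I lifted the pipette by its middle and lowered it over the rest, where the upper fork tilted it. I let go there with its collar about 4 mm above my estimate of the seat (limit 25 mm). Force and depth readings agreed that it lay in both forks.
- **Rest to stand:** I took a fresh hold on the grey head and lifted. It stuck in the pads about 20° off upright, and two short up-and-down strokes with a light grip brought it to within about 4°. I then slid it over the lip, set it down and let go.
- **Last checks:**
  - **Hanging pipettes:** From the scene camera's depth, the middle one was within 1–2 mm of the average of its two neighbours in x and y. Its top was level with theirs and it stood upright. The neighbours had not moved.
  - **Gripper and force:** The gripper was clear, about 15 cm in front of the slot and above it. The wrist force read at the end of each move stayed below about 10 N.
  - **Not seen or measured:** The arm blocked the top camera in the last check, so only the scene camera confirms the final position. I did not re-measure the bottles and jars. The two in the last picture look unmoved, and the moves stayed clear of the rest.

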